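Lever open the screw tin with the reed scraper

ROBOT

A 6-joint arm with a two-finger parallel gripper is mounted at the origin on the work surface. World frame = base frame: x ahead of the robot, y to its left, z up, the work surface at z = 0. Lengths are in mm, angles in rad, forces in N, time in s.
With the tool pointing down it reaches from about 350 to 975 mm from the base axis. Payload 4.9 kg.
Tool frame: the origin (TCP) lies midway between the tips of the shut fingers; the grasp point (between the pads) lies 19 mm behind it; z points along the fingers, y is the line along which they close (so a half turn about z gives the same grasp; the last joint's range is limited). The gripper opens to 85 mm and grips with 20 to 120 N. Pads are 22 mm wide; open, the fingers measure 114 mm over their backs; the gripper's body (76 mm by 85 mm) begins 54 mm behind the grasp point. The pads swing forward as they close: fully open they stand 13 mm farther back than shut.
Start: joints at [-1.225, 0.053, 1.613, -0, 1.476, -0.119], TCP at [280.144, -558.678, 231.304] pointing down, gripper open.
Joint ranges: [-3.01, 3.01], [-1.01, 2.22], [0.06, 2.58], [-1.02, 4.17], [0.09, 2.62], [-3.14, 3.14]. Speed limits (rad/s): [2.57, 2.57, 3.14, 3.14, 3.14, 3.14].

INTERFACE

Orientations are given as a rotation vector (axis times angle).
In Python, from workcell import robot gives the robot as it stands. Calls block until the motion is done:
- robot.goto(position, orientation): joint-space move of the TCP to a pose.
- robot.move_l(position, rotation=None, v=150, threshold=None): straight line of the TCP; rotation=None keeps the orientation; v is the mean speed in mm/s. With threshold (N) it stops when the force on the tool has changed by that much, and returns True; else False.
- robot.move_joints(angles): joint-space move.
- robot.gripper_to(opening, grasp_force=None): opening from 0.0 (shut) to 1.0 (fully open); grasp_force is the grip in N (None keeps the last); returns when the fingers have stopped.
- robot.hold(seconds).
- robot.inverse_kinematics(position, orientation): joint angles nearest the present ones, or None.
- robot.read_state(): the state.
- robot.grab_frame(name): name is "scene" or "top"; returns (picture, depth): 420x560x3 uint8, red, green, blue; 420x560 float32, mm along the optical axis (not along the pixel's ray), 0 where there is no reading.
- robot.calibration(name): a dict with "camera_matrix" (3x3 intrinsics, pixels), "dist_coeffs" ([k1, k2, p1, p2, k3] as OpenCV has them; the pictures are not rectified), "R" (3x3) and "t" (3): a world point X has camera coordinates R X + t. Camera axes: x right, y down, z forward; pixel columns grow to the right and rows downward; lengths in mm; the calibration is good to about 2 mm. A picture is of the moment at which its call begins. calibration takes no time and is no camera call.
A pose or a line that the arm cannot do raises robot.IKError and nothing moves.
- robot.sign_off(): hands the job in; it is judged then, once.
The state is a dict: "time": time; "joint_pos": joint angles; "qd": joint speeds; "joint_efforts": joint torques, N m; "tool_pos": TCP position; "tcp_rot": TCP orientation; "ft_force": force on the tool from outside, world axes, zero at the start; "ft_torque": the same for the moment, N m; "gripper_width": opening from 0.0 (shut) to 1.0 (fully open); "finger_force": force on a finger pad.
Only numpy, scipy, OpenCV 4.12 (cv2) and the standard library are available. Lean on these libraries where they do the work, as an engineer would, in place of code of your own. Each camera call takes 0.05 s, during which the arm holds its last target. There are 200 camera calls.

TASK

Pick up the flat-bladed reed scraper by its wooden handle, put its blade into the notch under the front edge of the oblong screw tin's lid, and lever the lid up at least halfway to upright; the hinge is stiff, so the lid stays where it is left. Only the scraper may touch the tin and its lid, not the gripper. Then lay the scraper down flat on the bench, without dropping it.

Things in the scene. Friction and masses are not known exactly. Their poses are not given: they have to be found in the camera images.
- scraper_grip (a point): Middle of the scraper's dark wooden handle, 100 mm long, 20 wide, 18 high (point 9 mm above its underside), lying loose on the bench. x axis: from handle to blade, y across, z up. The flat steel blade, 22 wide, 3 thick, runs straight on at mid-height to 120 mm ahead of this point. 80 g, balances 20 mm ahead. The like tool with a thin round spike is an awl; they may swap places.
- scraper_tip (a point): Middle of the front edge of the scraper's blade, 120 mm ahead of scraper_grip along the tool's x axis, at mid-thickness of the blade. Same axes.
- tin: Oblong steel tin fixed to the bench, 90 (x) by 120 (y) by 48 mm high. Origin: centre of underside, z up; x runs from its notched front (x = -45, roughly facing the robot) to the hinge (x = 45, z = 48). Front wall cut down to z = 32 for y -38 to 38: a 16 mm high notch under the lid, hollow behind. Walls 3 mm. The 80 mm square tin nearby is not it; they may swap places.
- tin_lid (a joint): Lid angle of the oblong tin, rad: 0 shut, grows as its front edge rises, 1.57 upright, stop 1.9; starts at 0 to 0.05. Flat steel lid 3 mm thick (z = 48 to 51 mm when shut), 122 mm wide; its front edge overhangs the front wall by 8 mm (tin x = -53). Stiff friction hinge: stays where left; 1 to 2 N upward at the front edge raises it.
Things that resemble listed ones, but are neither listed nor needed, are in the scene too. What is shaped like the part that bears scraper_grip but red, white or yellow is not meant.

How it is judged (in metres and radians):
On the way, in this order (a step that is already met when the one before it is completed fails the run):
1. the scraper's blade tip is under the front edge of the still closed lid (x of scraper_tip in the frame of tin between -0.051 and 0.045 m and y of scraper_tip in the frame of tin between -0.05 and 0.05 m and z of scraper_tip in the frame of tin between 0.02 and 0.05 m and value of joint tin_lid below 0.3 rad).
2. the lid is raised to at least 40 degrees (0.7 rad) while the blade tip is at the tin (within 120 mm of its centre, seen from above) (value of joint tin_lid above 0.7 rad and horizontal distance between scraper_tip and tin below 0.12 m).
At the end, for the whole second after the job is handed in: The oblong tin's lid stands open at 40 degrees (0.7 rad) or more and is at rest, and the scraper lies flat on the bench (handle middle below 20 mm, blade tip below 25 mm), released and at rest (value of joint tin_lid above 0.7 rad and height (world z) of scraper_grip below 0.02 m and height (world z) of scraper_tip below 0.025 m and velocity of joint tin_lid below 0.1 rad/s and linear speed of scraper below 0.05 m/s); the robot touches nothing.
It fails at once if the gripper or arm presses on the tin or its lid (over 1 N) (contact force between any of the fingers, the arm and tin above 1 N).
It fails at once if the scraper is dropped: let go and falling (over 0.5 m/s) while its handle is more than 40 mm above the bench (contact force between the fingers and scraper below 0.05 N and height (world z) of scraper_grip above 0.04 m and linear speed of scraper above 0.5 m/s).
It also fails if it takes over 54 s, if anything falls off the work surface, if the arm or the gripper's body presses on something with over 40 N, if the wrist force passes 120 N, or if a joint passes its speed limit or range.

## Working session

There is one attempt and no reset: what is moved stays moved. The work goes in short steps, each a Python script; the robot and the scene stay as the last script left them, time stands still between calls to the robot, and variables do not carry over. Pictures are saved under pics/ and viewed, at most 10 in all, crops included, and the job is handed in when it is done.

```bash
mkdir -p pics
python3 - <<'E'
from workcell import robot
import cv2,numpy as np
for n in("scene","top"):
    p,d=robot.grab_frame(n); cv2.imwrite(f"pics/{n}0.png",p[:,:,::-1]); np.savez(f"{n}0.npz",p=p,d=d)
    c=robot.calibration(n); print(n,c, (d>0).mean(), -np.array(c["R"]).T@c["t"])
s=robot.read_state();print(s)
E
```

```text
scene {'camera_matrix': array([[524.72179196,   0.        , 281.13490067],
       [  0.        , 524.72179196, 213.49637011],
       [  0.        ,   0.        ,   1.        ]]), 'dist_coeffs': array([-0.10104967,  0.        ,  0.        ,  0.        ,  0.        ]), 'R': array([[-0.44081091,  0.89756716, -0.00767729],
       [ 0.76798764,  0.37271715, -0.5208425 ],
       [-0.46462966, -0.23548912, -0.85361827]]), 't': array([ 295.89688865, -299.29533561, 1668.16800477])} 0.9961394557823129 [1135.37003048  238.80059427 1270.36464404]
top {'camera_matrix': array([[396.54534458,   0.        , 272.99983709],
       [  0.        , 396.54534458, 210.07255222],
       [  0.        ,   0.        ,   1.        ]]), 'dist_coeffs': array([0.03330059, 0.        , 0.        , 0.        , 0.        ]), 'R': array([[ 0.00277197, -0.99928454,  0.03771912],
       [-0.9969006 , -0.00572702, -0.07846274],
       [ 0.07862262, -0.03738472, -0.99620323]]), 't': array([-136.63572792,  491.88437281,  889.5740085 ])} 0.9960374149659864 [ 420.79793356 -100.46446673  929.94487202]
{'time': 0.1, 'joint_pos': array([-1.22500217e+00,  5.33062502e-02,  1.61416618e+00, -2.59786700e-05,
        1.47604908e+00, -1.19022364e-01]), 'qd': array([ 0.00119547, -0.0007859 , -0.00244492, -0.00024497,  0.00162964,
        0.00117767]), 'joint_efforts': array([ 5.26015010e-04, -3.94903743e+01, -3.71363533e+01, -5.20926619e-05,
        3.89128589e-03,  9.65722734e-06]), 'tool_pos': array([ 279.94441413, -558.14769529,  230.17076007]), 'tcp_rot': array([-3.05526648e+00, -7.23140022e-01,  3.82932398e-04]), 'ft_force': array([-0.9386036 , -0.18862883, -0.12757725]), 'ft_torque': array([ 0.02145972, -0.04262119, -0.03128831]), 'finger_force': 0.0, 'gripper_width': 0.9960805061016165}
```

View pics/scene0.png

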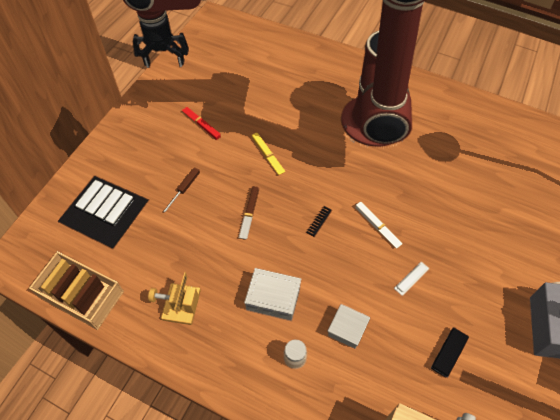

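View pics/top0.png

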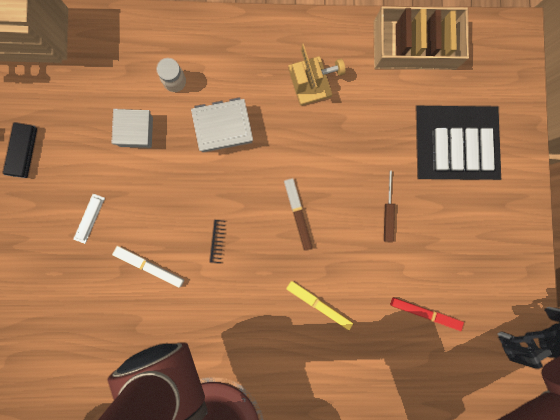

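The scene view shows the scraper (dark handle about (252,200), blade (245,228)), the oblong tin at (273,293) and the square tin at (349,326). In the top view the scraper handle is at (302,230) and its blade at (292,192). The oblong tin is at (222,125), the awl at (389,215), and the square tin at (132,127).

```bash
cat > h.py <<'E'
from workcell import robot
import cv2,numpy as np
def ray(n,uv):
    c=robot.calibration(n);R=np.array(c["R"]);t=np.array(c["t"])
    q=cv2.undistortPoints(np.float64(uv).reshape(-1,1,2),c["camera_matrix"],c["dist_coeffs"]).reshape(-1,2)
    return -R.T@t, np.c_[q,np.ones(len(q))]@R      # centre, dirs (unit depth)
def plane(n,uv,z):
    o,d=ray(n,uv); return o+d*((z-o[2])/d[:,2])[:,None]
def tri(a,b):   # pixel a in scene, b in top
    (o1,d1),(o2,d2)=ray("scene",[a]),ray("top",[b]); d1,d2=d1[0],d2[0]
    s=np.linalg.lstsq(np.c_[d1,-d2],o2-o1,rcond=None)[0]
    p,q=o1+s[0]*d1,o2+s[1]*d2; return (p+q)/2,np.linalg.norm(p-q)
def depthpts(n,uv,d):
    o,r=ray(n,uv); uv=np.int32(np.round(uv)); return o+r*d[uv[:,1],uv[:,0]][:,None]
E
cat > seg.py <<'E'
from h import *
rois={"scene":{"handle":(236,180,265,245),"tin":(235,260,310,325)},"top":{"handle":(280,172,318,255),"tin":(185,90,260,160)}}
out={}
for n in rois:
    f=np.load(n+"0.npz");p,d=f["p"],f["d"]; hsv=cv2.cvtColor(p,cv2.COLOR_RGB2HSV)
    def big(m,r):
        k=np.zeros(m.shape,np.uint8);x0,y0,x1,y1=r;k[y0:y1,x0:x1]=m[y0:y1,x0:x1]
        c=max(cv2.findContours(k,cv2.RETR_EXTERNAL,cv2.CHAIN_APPROX_NONE)[0],key=cv2.contourArea);return c
    H,S,V=[hsv[...,i].astype(int) for i in range(3)]
    masks={"handle":((V<115)),"blade":((S<90)&(V>110)),"tin":((S<70)&(V>110))}
    for k,m in masks.items():
        c=big(m.astype(np.uint8),rois[n]["tin" if k=="tin" else "handle"])
        b=cv2.boxPoints(cv2.minAreaRect(c)); fm=np.zeros(m.shape,np.uint8);cv2.drawContours(fm,[c],-1,1,-1)
        uv=np.argwhere(fm)[:,::-1]; P=depthpts(n,uv,d); M=cv2.moments(c)
        cen=(M["m10"]/M["m00"],M["m01"]/M["m00"]); out[n,k]=cen
        print(n,k,"area",len(uv),"cen",np.round(cen,1),"box",b.round(1).tolist(),"zmed",np.median(P[:,2]).round(1),np.percentile(P[:,2],[10,90]).round(1))
        z={"handle":18,"blade":10.5,"tin":51}[k]
        print("   plane cen",plane(n,[cen],z)[0].round(1),"corners",plane(n,b,z)[:,:2].round(1).tolist())
for k in("handle","blade","tin"): print(k,tri(out["scene",k],out["top",k]))
vis=[]
for n,(x0,y0,x1,y1) in {"scene":(220,175,320,335),"top":(180,85,320,255)}.items():
    p=np.load(n+"0.npz")["p"]; vis.append(cv2.resize(p[y0:y1,x0:x1,::-1],None,fx=3.4,fy=3.4,interpolation=cv2.INTER_CUBIC))
h=min(v.shape[0] for v in vis);cv2.imwrite("pics/crop1.png",np.hstack([v[:h] for v in vis])[:600,:800])
E
python3 seg.py
```

```text
scene handle area 223 cen [251.2 199.4] box [[243.60000610351562, 210.60000610351562], [249.89999389648438, 185.5], [258.6000061035156, 187.60000610351562], [252.3000030517578, 212.8000030517578]] zmed 17.1 [-0.5 21.2]
   plane cen [ 448.6 -204.    18. ] corners [[491.3, -205.7], [407.9, -229.9], [403.7, -203.7], [487.0, -180.3]]
scene blade area 192 cen [245.  227.1] box [[238.3000030517578, 237.10000610351562], [243.39999389648438, 215.1999969482422], [251.6999969482422, 217.10000610351562], [246.5, 239.10000610351562]] zmed 10.2 [ 4.7 13.7]
   plane cen [ 533.  -179.4   10.5] corners [[569.1, -181.1], [500.8, -201.7], [496.3, -177.8], [564.5, -157.8]]
scene tin area 1806 cen [273.  290.9] box [[244.10000610351562, 303.0], [252.5, 267.0], [301.20001220703125, 278.3999938964844], [292.70001220703125, 314.3999938964844]] zmed 52.2 [48.8 55.8]
   plane cen [684.2 -16.   51. ] corners [[744.5, -65.8], [648.0, -92.8], [622.4, 33.1], [718.6, 55.3]]
top handle area 206 cen [304.7 227.8] box [[293.20001220703125, 212.3000030517578], [301.8999938964844, 209.6999969482422], [313.200012207031
[... 383 characters left out ...]
5 13. ]
   plane cen [ 533.1 -179.7   10.5] corners [[563.6, -158.4], [570.5, -181.7], [502.8, -200.9], [496.0, -177.7]]
top tin area 2389 cen [221.5 124.3] box [[190.1999969482422, 107.19999694824219], [243.89999389648438, 96.4000015258789], [252.6999969482422, 140.3000030517578], [199.0, 151.0]] zmed 53.1 [50.6 55.3]
   plane cen [682.8 -17.1  51. ] corners [[720.9, 53.1], [747.8, -66.8], [647.4, -87.2], [621.4, 32.1]]
handle (array([ 451.21592449, -205.1800137 ,   21.40390008]), np.float64(4.929953967708131))
blade (array([ 533.03744152, -179.5329073 ,   10.45032452]), np.float64(0.34398024635001423))
tin (array([683.41127202, -16.70290508,  48.51448896]), np.float64(0.45543190463369204))
```

View pics/crop1.png

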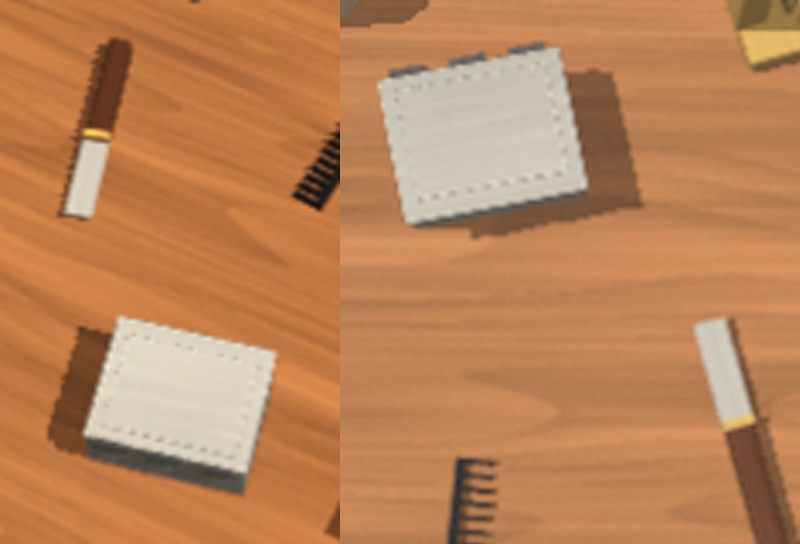

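The crops confirm the layout. The tin's hinge knuckles are on the far side, and the dark front wall faces the robot. The scraper has a wide steel blade and a brass ferrule at (738,422). Both views agree: tip ≈ (567,-170), direction 16.3°, and the sizes match the text. Next step: grasp, lift and check.

```bash
cat >> h.py <<'E'
from scipy.spatial.transform import Rotation as Ro
def ori(yaw):
    c,s=np.cos(yaw),np.sin(yaw); return Ro.from_matrix(np.array([[c,s,0],[s,-c,0],[0,0,-1.]])).as_rotvec()
YS=np.deg2rad(16.25); G=np.array([451.8,-203.6]); TO=np.array([686.2,-16.3]); YT=np.arctan2(26,119.3)
def tin(x,y=0): c,s=np.cos(YT),np.sin(YT); return TO+[c*x-s*y,s*x+c*y]
E
python3 - <<'E'
from h import *
for a in (0,np.pi):
    print([None if q is None else np.round(q,2) for q in (robot.inverse_kinematics([*G,3],ori(YS+a)),robot.inverse_kinematics([*tin(-155),31],ori(YT+a)))])
robot.gripper_to(1.0)
robot.goto([*G,120],ori(YS))
print(robot.move_l([*G,3],v=100,threshold=8), robot.read_state()["tool_pos"])
robot.gripper_to(0.0,grasp_force=100)
s=robot.read_state();print(s["gripper_width"],s["finger_force"],s["tool_pos"],s["ft_force"])
robot.move_l([*G,60],v=80)
s=robot.read_state();print(s["gripper_width"],s["finger_force"],s["ft_force"],s["ft_torque"],s["time"])
E
```

```text
[array([-0.57,  0.01,  2.07, -0.  ,  1.06,  0.71]), array([-0.23,  0.06,  1.96, -0.  ,  1.12,  1.13])]
[array([-0.57,  0.01,  2.07, -0.  ,  1.06, -2.43]), array([-0.23,  0.06,  1.96, -0.  ,  1.12, -2.02])]
False [ 452.41393474 -204.00415924    3.78990271]
0.20479075487589313 99.49761629104614 [ 452.2108525  -203.89754315    3.524755  ] [-0.72004747 -0.36717682  4.09518309]
0.20082889664220552 98.9943516254425 [-0.27095077  0.78149571 -0.76014459] [-0.01524319  0.04950454  0.042527  ] 4.6417
```

```bash
cat > look.py <<'E'
from h import *
import sys
def look(tag,T,w=50,yaw=None):   # blade mask near predicted tip T (world)
    ims=[]
    for n in("scene","top"):
        p,d=robot.grab_frame(n);c=robot.calibration(n)
        u=cv2.projectPoints(np.float64([T]),cv2.Rodrigues(np.array(c["R"]))[0],np.float64(c["t"]),c["camera_matrix"],c["dist_coeffs"])[0].ravel()
        x,y=np.int32(u); x0,y0=max(x-w,0),max(y-w,0)
        cr=cv2.resize(np.ascontiguousarray(p[y0:y0+2*w,x0:x0+2*w,::-1]),(400,400),interpolation=cv2.INTER_CUBIC)
        cv2.drawMarker(cr,(int((u[0]-x0)*400/(2*w)),int((u[1]-y0)*400/(2*w))),(0,255,0),cv2.MARKER_CROSS,14,1)
        ims.append(cr); print(n,"origin",x0,y0,"pred",u.round(1))
        np.savez(f"{n}_{tag}.npz",p=p,d=d)
    cv2.imwrite(f"pics/{tag}.png",np.hstack(ims))
E
python3 - <<'E'
from look import *
robot.goto([*tin(-215),60],ori(YT))
robot.move_l([*tin(-215),34.5],v=80)
s=robot.read_state();print(s["tool_pos"],s["tcp_rot"],ori(YT),s["time"])
c,sn=np.cos(YT),np.sin(YT)
look("pre",[*(s["tool_pos"][:2]+120*np.array([c,sn])),s["tool_pos"][2]+5.5],45)
E
```

```text
[475.60792347 -62.51852406  33.80950122] [-3.12316987e+00 -3.34673308e-01  2.18317999e-03] [3.12352789 0.33641928 0.        ] 5.7333
scene origin 236 215 pred [281.5 260.2]
top origin 185 120 pred [230.3 165. ]
```

View pics/pre.png

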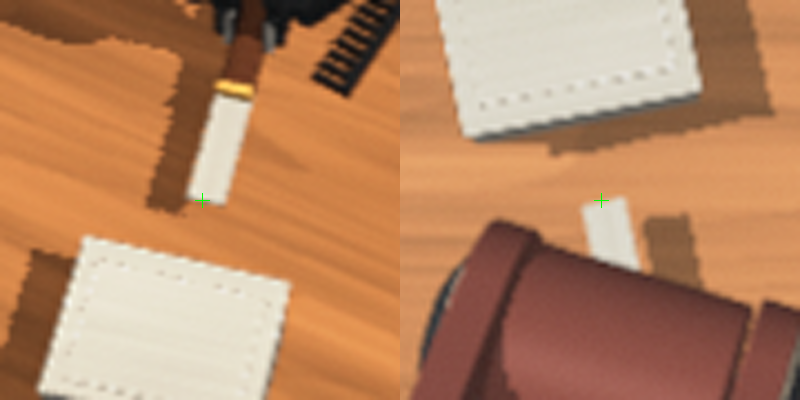

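The tip is at crop (206,203) in the scene view and (204,202) in the top view. That is within 1 px of the prediction, and the blade points squarely at the front edge, which runs (470,130)-(700,92).

Run:
```python
from h import *
k=90/400
print("tip tri",tri((236+206*k,215+203*k),(185+204*k,120+202*k)),"expected",tin(-95))
# lid front edge line heights: shut-lid front corners, scene and top
f=robot.move_l([*tin(-155),34.5],v=60,threshold=5)
s=robot.read_state();print("hit",f,s["tool_pos"],tin(-155),s["ft_force"],s["ft_torque"],s["time"])
```

```text
tip tri (array([592.04897494, -36.65250699,  35.20754395]), np.float64(2.8651470850911145)) expected [593.37879122 -36.52926595]
hit False [534.37301312 -49.30926926  34.33862207] [534.75486989 -49.30564445] [ 0.25396278  0.31129532 -0.94189915] [0.02468819 0.06128241 0.00863911] 6.9833
```

Run:
```python
from look import *
for th in [0.03,.2,.35,.5,.65,.8,.95,1.1]:
    x,z=45-80*np.cos(th),46.5+80*np.sin(th)
    robot.move_l([*tin(x-120),z-5.5],v=60)
    s=robot.read_state();print(th,s["tool_pos"].round(1),s["ft_force"].round(1),s["ft_torque"].round(2),round(s["gripper_width"],3),s["time"])
look("lift",[*tin(x),z],60)
```

```text
0.03 [535.  -49.5  44. ] [-0.4 -0.1 -1.2] [-0.01  0.07 -0.03] 0.205 7.2833
0.2 [537.  -49.1  57.7] [-0.7  0.2 -1.2] [-0.06  0.01 -0.04] 0.2 7.6583
0.35 [540.2 -48.3  69.2] [ 1.2 -0.  -1.9] [0.03 0.01 0.08] 0.201 8.0083
0.5 [545.1 -47.2  80.1] [-0.1  0.2 -0.8] [ 0.01  0.04 -0.05] 0.204 8.3583
0.65 [551.6 -45.8  90.2] [-0.2 -0.2 -0.8] [ 0.05  0.03 -0.02] 0.203 8.7083
0.8 [559.3 -44.2  99. ] [-0.3  0.3 -0.6] [0.04 0.02 0.04] 0.203 9.0583
0.95 [568.3 -42.2 106.6] [ 0.6 -0.  -0.8] [0.06 0.03 0.07] 0.204 9.4083
1.1 [578.3 -40.  112.8] [ 0.1 -0.2 -1.2] [-0.    0.05  0.01] 0.203 9.7583
scene origin 210 223 pred [271.  283.8]
top origin 157 49 pred [217.3 109.2]
```

View pics/lift.png

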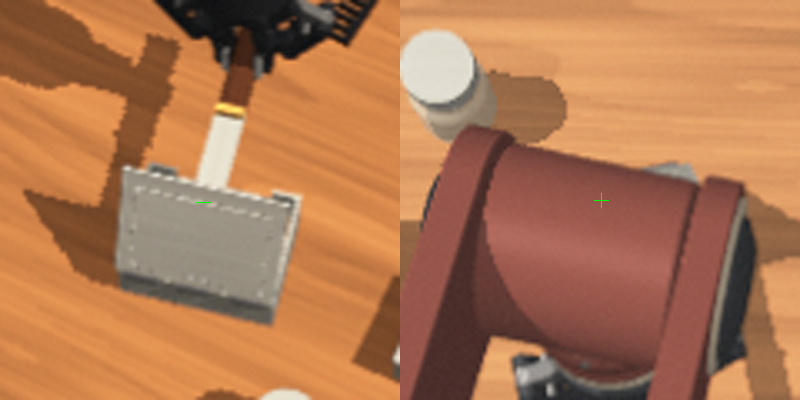

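The lid is up: the front wall's ears show at (160,172) and (285,197), with the blade passing under the lid's edge. I'll measure the lid angle from the depth image, then withdraw.

```bash
cat > lid.py <<'E'
from h import *
def lid():
    p,d=robot.grab_frame("scene")
    v,u=np.mgrid[255:312,235:312]; P=depthpts("scene",np.c_[u.ravel(),v.ravel()],d)
    c,s=np.cos(YT),np.sin(YT); q=P[:,:2]-TO; x=q@[c,s]; y=q@[-s,c]; z=P[:,2]
    m=(abs(y)<45)&(z>60)&(x<48)&(x>-60); A=np.c_[x[m]-45,np.ones(m.sum())]
    k=np.linalg.lstsq(A,z[m],rcond=None)[0]; 
    print("lid angle",np.arctan(-k[0]),"z at hinge",k[1],"front top z",np.percentile(z[m],98),"n",m.sum(),"x range",x[m].min(),x[m].max())
E
python3 - <<'E'
from lid import *
lid()
s=robot.read_state()
z=s["tool_pos"][2]
x=45-80*np.cos(1.1)
robot.move_l([*tin(x-140),z-10],v=80)
robot.move_l([*tin(x-240),z-10],v=120)
lid()
s=robot.read_state();print(s["tool_pos"],s["ft_torque"],s["gripper_width"],s["time"])
E
```

```text
lid angle 0.5745917909889322 z at hinge 83.88041630608184 front top z 136.4169818993808 n 1248 x range -59.67915147429393 47.48582690714257
lid angle 1.0726358488264534 z at hinge 60.23259258598153 front top z 136.37661125761122 n 1044 x range 0.3530651373406406 46.12143324036058
[460.85337685 -65.54350892 102.770247  ] [0.0200273 0.0292692 0.0157554] 0.20377297904013367 11.3667
```

The lid stays at about 1.07 rad with the scraper withdrawn. Now I'll lay the scraper back down in its old spot.

Run:
```python
from look import *
from lid import lid
robot.goto([*G,90],ori(YS))
robot.move_l([*G,12],v=80)
print(robot.move_l([*G,2.5],v=20,threshold=6))
s=robot.read_state();print(s["tool_pos"],s["ft_force"])
robot.gripper_to(0.5); robot.gripper_to(1.0); robot.move_l([*G,130],v=100)
robot.goto([400,-300,250],ori(YS))
robot.hold(.3); lid(); print(robot.read_state()["time"])
look("down",[567,-170,9],45)
```

```text
True
[ 451.92705362 -203.72452241    3.49807909] [-0.13367982 -0.37561561  3.20881042]
lid angle 1.067703003711563 z at hinge 60.86345237167358 front top z 136.48832116346662 n 1046 x range 0.24545090016910198 47.106516768328284
16.8917
scene origin 197 193 pred [242.2 238.3]
top origin 242 133 pred [288. 179.]
```

View pics/down.png

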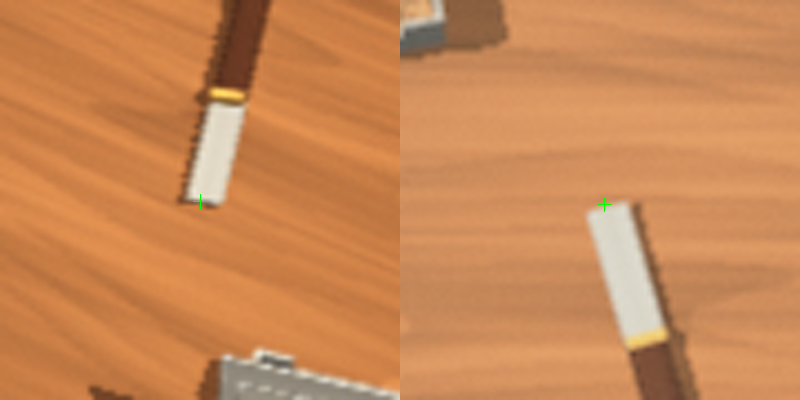

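The scraper lies flat with its tip at (204,203) in the scene crop and (608,207) in the top crop, on the predicted mark. The gripper is clear and the lid stands open.

```bash
python3 -c "
from workcell import robot
print(robot.sign_off())"
```

```text
the job is handed in; nothing more can be done
None
```

The job is handed in: the lid was levered open to about 1.07 rad (61°) and stayed there, and the scraper lies flat and released on the bench, after about 17 s of robot time; the sign-off gave no verdict.

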